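# Lay the carton down for sea

### The job

Stow the tall carton for sea: push it high on its back so that it tips over, from where it stands, and lands flat on the dark mat, wholly inside the mat's outline. Then, still only pushing, slide it along the mat until its top end sits squarely up against the teak strip. Never lift or carry it, and leave the other things on the counter where they are.

Things in the scene. Friction and masses are not known exactly. Their poses are not given: they have to be found in the camera images.
- carton: tall taped cardboard carton, mm: 55 deep (own x) x 90 wide (y) x 180 high (z), 0.25-0.5 kg, loose. Stands on its end at the mat's open end, broad front face (+x) towards the strip (within 6 degrees), that face's lower edge 15 to 40 mm in over the mat. Origin: centre of the underside, z up along it. A push high on its back tips it about that lower edge; a low push slides it
- mat: fixed dark rubber mat flush with the white counter (no step), mm: 260 long (own x) x 150 wide (y); origin at its centre on the counter, z up. At its +x end stands a fixed teak strip 30 high, 16 thick, 160 long across the mat, inner face at x = +130 mm, the mat's end. The carton starts at the -x end
- carton_foot_l (a point): corner of the carton's broad front face (its own +x face): the bottom end, +y side
- carton_foot_r (a point): corner of the carton's broad front face (its own +x face): the bottom end, -y side
- carton_top_l (a point): corner of the carton's broad front face (its own +x face): the top end, +y side
- carton_top_r (a point): corner of the carton's broad front face (its own +x face): the top end, -y side
- carton_mid (a point): the middle of the carton, 90 mm above its underside on its long axis
- mug: white mug, 76 mm across, 85 mm high, beside the mat; origin at the centre of its underside. Bystander
- small_carton: squat cardboard carton 60 x 60 x 85 mm high, beside the mat; origin at the centre of its underside. Bystander
- can: bare metal can, 58 mm across, 120 mm high, beside the mat; origin at the centre of its underside. Bystander
- radio: yellow handheld radio lying flat, 58 x 130 x 36 mm high plus a 50 mm stub aerial, left of the work; origin at the centre of its underside. Bystander
- float: red mooring float standing upright, 84 mm across, 110 mm high, right of the work; origin at the centre of its underside. Bystander
- screwdriver: screwdriver lying flat, left of the work, nearer the robot; origin on its underside. Bystander
- sunscreen: white bottle with an orange cap, 52 mm across, 150 mm high, right of the work; origin at the centre of its underside. Bystander
There are look-alikes about, which are no part of the job. Leave any green or turquoise look-alike of the carton alone.

How it is judged:
On the way:
1. the carton has tipped over and lies still on its broad front face, wholly within the mat (angle between carton's own x axis and vertical above 3 rad and x of carton_foot_l in the frame of mat between -0.134 and 0.133 m and y of carton_foot_l in the frame of mat between -0.079 and 0.079 m and x of carton_foot_r in the frame of mat between -0.134 and 0.133 m and y of carton_foot_r in the frame of mat between -0.079 and 0.079 m and x of carton_top_l in the frame of mat between -0.134 and 0.133 m and y of carton_top_l in the frame of mat between -0.079 and 0.079 m and x of carton_top_r in the frame of mat between -0.134 and 0.133 m and y of carton_top_r in the frame of mat between -0.079 and 0.079 m and linear speed of carton below 0.03 m/s), for 0.1 s.
At the end, for the whole second after the job is handed in: the carton lies at rest flat on its broad front face (within 8 degrees), all four corners within the mat's outline (2 mm tolerance), both corners of its top end within 8 mm of the teak strip's inner face (angle between carton's own x axis and vertical above 3 rad and x of carton_foot_l in the frame of mat between -0.132 and 0.133 m and y of carton_foot_l in the frame of mat between -0.077 and 0.077 m and x of carton_foot_r in the frame of mat between -0.132 and 0.133 m and y of carton_foot_r in the frame of mat between -0.077 and 0.077 m and x of carton_top_l in the frame of mat between -0.132 and 0.133 m and y of carton_top_l in the frame of mat between -0.077 and 0.077 m and x of carton_top_r in the frame of mat between -0.132 and 0.133 m and y of carton_top_r in the frame of mat between -0.077 and 0.077 m and x of each of carton_top_l, carton_top_r in the frame of mat above 0.122 m and height (world z) of carton_mid below 0.035 m and linear speed of carton below 0.02 m/s and angular speed of carton below 0.2 rad/s); the robot touches nothing.
It fails at once if the carton is lifted or carried (height (world z) of carton_mid above 0.108 m or height (world z) of carton above 0.05 m or (angle between carton's own z axis and vertical above 1.4 rad and height (world z) of carton_mid above 0.055 m)).
It fails at once if the carton is shifted more than 35 mm while still standing (angle between carton's own z axis and vertical below 0.2 rad and distance of carton from where it was at the start of the episode above 0.035 m).
It fails at once if the carton comes to lie with a corner more than 4 mm outside the mat (angle between carton's own z axis and vertical above 1.5 rad and not (x of carton_foot_l in the frame of mat between -0.134 and 0.2 m and y of carton_foot_l in the frame of mat between -0.079 and 0.079 m and x of carton_foot_r in the frame of mat between -0.134 and 0.2 m and y of carton_foot_r in the frame of mat between -0.079 and 0.079 m and x of carton_top_l in the frame of mat between -0.134 and 0.2 m and y of carton_top_l in the frame of mat between -0.079 and 0.079 m and x of carton_top_r in the frame of mat between -0.134 and 0.2 m and y of carton_top_r in the frame of mat between -0.079 and 0.079 m)).
It fails at once if one of the other loose things is displaced by more than 25 mm (distance of any of mug, small_carton, can, radio, float, screwdriver, sunscreen from where it was at the start of the episode above 0.025 m).
It also fails if it takes over 61 s, if anything falls off the work surface, if the arm or the gripper's body presses on something with over 40 N, if the wrist force passes 120 N, or if a joint passes its speed limit or range.

### The arm

A 6-joint arm with a two-finger parallel gripper is mounted at the origin on the work surface. World frame = base frame: x ahead of the robot, y to its left, z up, the work surface at z = 0. Lengths are in m, angles in rad, forces in N, time in s.
With the tool pointing down it reaches from about 0.35 to 1 m from the base axis. Payload 7.1 kg.
Tool frame: the origin (TCP) lies at the very end of the fingers, on their centre line; the grasp point (between the pads) lies arm.grip_depth behind it (arm.grip_depth is the distance from the TCP to the grasp point, in m); z points along the fingers, y is the line along which they close (so a half turn about z gives the same grasp; the last joint's range is limited). The gripper opens to 85 mm and grips with 20 to 120 N. Pads are 22 mm wide; open, the fingers measure 114 mm over their backs; the gripper's body (76 mm by 85 mm) begins 54 mm behind the grasp point. The pads swing forward as they close: fully open they stand 13 mm farther back than shut.
Start: joints at [1.253, 0.423, 1.63, -0, 1.089, -0.019], TCP at [0.184, 0.597, 0.231] pointing down, gripper open.
Joint ranges: [-3, 3], [-0.9, 2.11], [0.09, 2.58], [-1.31, 4.45], [0.11, 2.69], [-2.54, 2.54]. Speed limits (rad/s): [2.39, 2.39, 3.01, 3.14, 3.14, 3.14].

### API

Orientations are given as [roll, pitch, yaw] about the fixed x, y, z axes, in that order (R = Rz(yaw) Ry(pitch) Rx(roll)).
In Python, from rig import arm gives the robot as it stands. The module is installed in compiled form; this text tells all that it offers.
- The arm moves only by the tool drive_tool, never from a script. Its argument "moves" is text: rows parted by semicolons, each of 4 numbers parted by spaces: the shift along the tool's x, y, z in units of 40 mm (1.0 is 40 mm), then the turn about the tool's z in degrees. A call has 1 to 5 rows; each row is the pose to reach, as a shift and turn from the pose commanded when the call began, along the tool's axes at that moment; what a row does not reach only later rows make up. A row lasts 1/12 s, in which the tool goes at most 41.7 mm and 7.16 degrees, less where a joint would pass 70% of its speed; a pose out of reach is approached as far as the arm can. A call with a gripper value outside its range is refused whole. "jaw" is the finger opening in mm, from 0 to 85.4, set as the call begins (left out, the last holds). The fingers move at their own pace and stop on an object; "squeeze" is the grip in N (left out, the last holds). Time passes only in rows, so rows that repeat a pose let the fingers close. It gives the time, the measured TCP pose, the force, the opening and the grip force at its end, in the units of the state.
- arm.read_state(): the state, without advancing time (a new reading comes with each control period).
- arm.camera(name): name is "scene" or "top"; returns a dict with "img" (420x560x3 uint8, red, green, blue), "mtx" (3x3 intrinsics, pixels), "D" ([k1, k2, p1, p2, k3] as OpenCV has them; the pictures are not rectified), "position" and "attitude" of the camera in the world. Camera axes: x right, y up, looking along -z (the intrinsics and any distortion apply to the point x, -y, -z); pixel columns grow to the right and rows downward; lengths in m; the calibration is good to about 2 mm. A picture is of the moment at which its call begins. There is no depth.
- arm.hand_in(): hands the job in; it is judged then, once.
The state is a dict: "time": time; "qpos": joint angles; "joint_vel": joint speeds; "joint_torque": joint torques, N m; "tool_pos": TCP position; "orientation": TCP orientation; "ft_force": force on the tool from outside, world axes, zero at the start; "wrist_torque": the same for the moment, N m; "gripper_width": opening from 0.0 (shut) to 1.0 (fully open); "grip_force": force on a finger pad.
Only numpy, scipy, OpenCV 4.12 (cv2) and the standard library are available. Lean on these libraries where they do the work, as an engineer would, in place of code of your own. Each camera call takes 0.05 s, during which the arm holds its last target. There are 200 camera calls.

## Working session

There is one attempt and no reset: what is moved stays moved. The work goes in short steps, Python scripts to look and compute and a tool call to move; the robot and the scene stay as the last step left them, time stands still between calls to the robot, and variables do not carry over. Pictures are saved under pics/ and viewed, at most 10 in all, crops included, and the job is handed in when it is done.

Besides the shell and the picture viewer there is one more tool, called after ">>>" as a command line: name --argument value ..., lists and objects as JSON in quotes. drive_tool: Moves the arm, as the interface text tells. Its arguments: {"type":"object","properties":{"moves":{"type":"string"},"jaw":{"type":"number"},"squeeze":{"type":"number"}},"required":["moves"]}

```bash
mkdir -p pics; cat > h.py <<'E'
import numpy as np, cv2
from rig import arm
from scipy.spatial.transform import Rotation as R
def rot(a):
    a=np.array(a,float)
    return a if a.shape==(3,3) else (R.from_euler('xyz',a).as_matrix() if a.size==3 else R.from_quat(a).as_matrix())
F=np.diag([1.,-1,-1])
def ray(c,uv,z=0.):
    n=cv2.undistortPoints(np.array(uv,float).reshape(-1,1,2),c['mtx'],np.array(c['D'],float))[:,0]
    d=(rot(c['attitude'])@F@np.c_[n,np.ones(len(n))].T).T
    p=np.array(c['position']); return p+d*((z-p[2])/d[:,2])[:,None]
def proj(c,P):
    Rc=(rot(c['attitude'])@F).T
    return cv2.projectPoints(np.array(P,float).reshape(-1,3),Rc,-Rc@np.array(c['position']),c['mtx'],np.array(c['D'],float))[0][:,0]
def save(c,n,crop=None,k=1):
    im=c['img'][:,:,::-1]
    if crop: x0,y0,x1,y1=crop; im=im[y0:y1,x0:x1]
    cv2.imwrite('pics/'+n,cv2.resize(im,None,fx=k,fy=k,interpolation=cv2.INTER_CUBIC))
E
python3 - <<'E'
from h import *
import pickle
cs={}
for n in('scene','top'):
    c=arm.camera(n);cs[n]=c;save(c,n+'0.png');print(n,c['position'],c['attitude'],c['mtx'],c['D'])
pickle.dump(cs,open('c0.pkl','wb'))
print(arm.read_state(),arm.grip_depth)
E
```

```text
scene [0.98627858 0.37681401 1.04583262] [0.55663679 0.00849457 2.26452185] [[408.32189366   0.         279.8526491 ]
 [  0.         408.32189366 214.14104546]
 [  0.           0.           1.        ]] [-0.07927925  0.          0.          0.          0.        ]
top [ 4.01348733e-01 -6.68339417e-04  1.25126931e+00] [ 0.1314962  -0.00304499 -1.58405617] [[426.20786233   0.         276.66051752]
 [  0.         426.20786233 207.22906218]
 [  0.           0.           1.        ]] [-0.11681581  0.          0.          0.          0.        ]
{'time': 0.1, 'qpos': array([ 1.25296830e+00,  4.23785529e-01,  1.63063948e+00,  1.64993402e-05,
        1.08858508e+00, -1.90203930e-02]), 'joint_vel': array([-0.00290576, -0.00020795, -0.00310507, -0.00081035,  0.00020023,
       -0.00052385]), 'joint_torque': array([-1.88216495e-04, -5.58422935e+01, -2.82444406e+01, -5.88721468e-05,
        3.01366046e-03,  4.29670047e-05]), 'tool_pos': array([0.18381293, 0.59682839, 0.23060006]), 'orientation': array([-3.14017575e+00, -4.15630252e-05,  2.84277733e+00]), 'ft_force': array([ 0.56719261,  0.16403548, -0.04204171]), 'wrist_torque': array([ 0.01030501,  0.01545227, -0.0092833 ]), 'grip_force': 0.0, 'gripper_width': 1.0008085758010006} 0.0187
```

View pics/scene0.png

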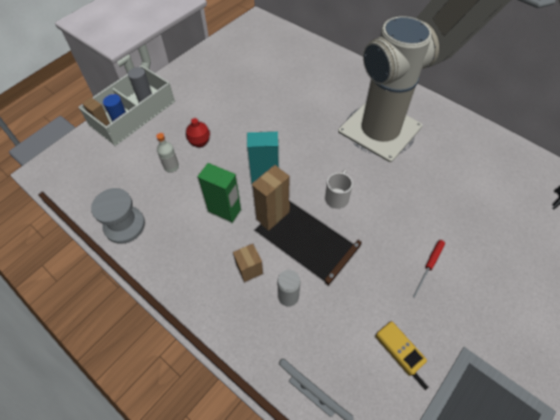

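View pics/top0.png

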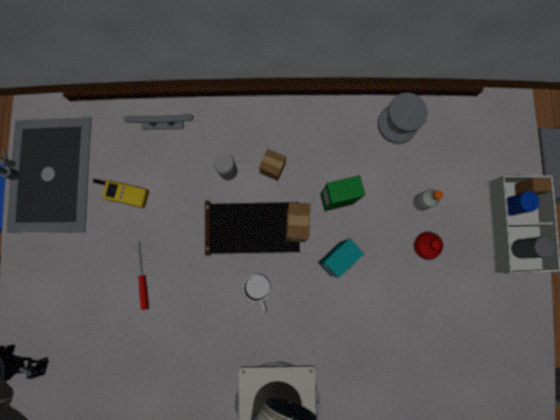

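The top view shows the mat at (205–300, 203–254) with the strip at its left, world +y. The brown tall carton stands at (298,222). The other candidates are green (343,192) and turquoise (342,258), which are look-alikes, and small_carton (272,163), which is squat. Brown and tall at the mat's open end is the one meant. I'll confirm it in a crop.

```bash
python3 - <<'E'
from h import *
import pickle
cs=pickle.load(open('c0.pkl','rb'))
save(cs['top'],'top1.png',(195,140,375,285),4.4)
save(cs['scene'],'scene1.png',(190,120,370,290),3.5)
E
```

```text
(no output)
```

View pics/top1.png

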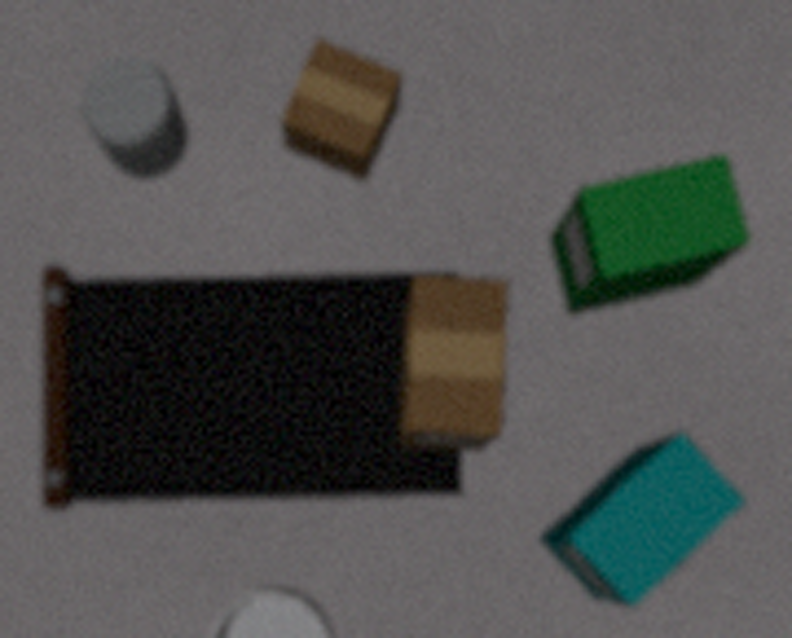

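View pics/scene1.png

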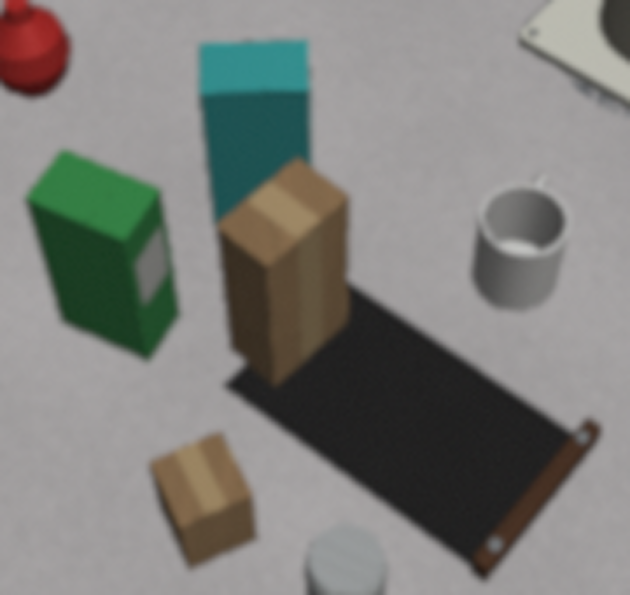

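```bash
python3 - <<'E'
from h import *
import pickle
np.set_printoptions(precision=4,suppress=True)
cs=pickle.load(open('c0.pkl','rb'))
T=lambda a:(np.array(a)+.5)/4.4-.5+[195,140]
S=lambda a:(np.array(a)+.5)/3.5-.5+[190,120]
t,s=cs['top'],cs['scene']
m=ray(t,T([(458,274),(460,493),(75,495),(72,284)]));print('mat top',m,np.linalg.norm(m[0]-m[1]),np.linalg.norm(m[1]-m[2]))
print('mat scene L, strip-end corners',ray(s,S([(227,384),(470,570),(573,436)])))
c=ray(t,T([(411,279),(508,281),(502,438),(403,435)]),.18);print('carton top',c,[np.linalg.norm(c[i]-c[i-1]) for i in range(4)],c.mean(0))
c=ray(s,S([(297,158),(348,198),(268,265),(220,226)]),.18);print('carton top sc',c,[np.linalg.norm(c[i]-c[i-1]) for i in range(4)],c.mean(0))
print('feet sc',ray(s,S([(277,385),(348,322),(233,347)])))
g=ray(t,T([(582,190),(725,157),(748,238),(600,280)]),.18);print('green',g)
g=ray(t,T([(685,433),(745,500),(630,605),(562,543)]),.18);print('turq',g)
E
```

```text
mat top [[ 0.5819 -0.0723  0.    ]
 [ 0.4348 -0.0708  0.    ]
 [ 0.4365  0.1856  0.    ]
 [ 0.5785  0.1883  0.    ]] 0.147138245729811 0.25636513387635007
mat scene L, strip-end corners [[ 0.5798 -0.0701  0.    ]
 [ 0.5844  0.1879  0.    ]
 [ 0.4353  0.1832  0.    ]]
carton top [[ 0.5534 -0.0348  0.18  ]
 [ 0.5515 -0.0908  0.18  ]
 [ 0.461  -0.0853  0.18  ]
 [ 0.4635 -0.0287  0.18  ]] [np.float64(0.09011519581021799), np.float64(0.0560438898693584), np.float64(0.09070308780434032), np.float64(0.056614680051741334)] [ 0.5073 -0.0599  0.18  ]
carton top sc [[ 0.465  -0.0851  0.18  ]
 [ 0.4701 -0.0302  0.18  ]
 [ 0.5552 -0.0368  0.18  ]
 [ 0.5512 -0.0878  0.18  ]] [np.float64(0.08624424645363929), np.float64(0.055067021479618776), np.float64(0.08541399163628868), np.float64(0.05109934712296676)] [ 0.5104 -0.06    0.18  ]
feet sc [[ 0.5537 -0.0369  0.    ]
 [ 0.467  -0.0303  0.    ]
 [ 0.5492 -0.0904  0.    ]]
green [[ 0.6044 -0.1353  0.18  ]
 [ 0.6232 -0.22    0.18  ]
 [ 0.575  -0.2315  0.18  ]
 [ 0.5514 -0.1441  0.18  ]]
turq [[ 0.4622 -0.1905  0.18  ]
 [ 0.4233 -0.2239  0.18  ]
 [ 0.3651 -0.1561  0.18  ]
 [ 0.4007 -0.1182  0.18  ]]
```

The crop confirms it: brown taped carton, top corners at crop (411,279), (508,281), (502,438), (403,435), standing over the mat's open end. The sizes come out right (90 × 56 mm, mat 150 × 257 mm). It faces world +y, turned about 4° towards +x.

```bash
cat >> h.py <<'E'
def todo(pos,yaw,tp,ty):
    "shift in units, turn in deg, tool pointing down"
    Rm=R.from_euler('xyz',[np.pi,0,yaw]).as_matrix()
    return np.r_[Rm.T@(np.array(tp)-pos)/.04, np.degrees((yaw-ty+np.pi)%(2*np.pi)-np.pi)].round(2)
E
python3 - <<'E'
from h import *
s=arm.read_state();p=s['tool_pos'];y=s['orientation'][2];B=np.array([.507,-.15,.275]);ty=np.radians(86)
for k in range(4):
    a=p+(B-p)*k/4;b=p+(B-p)*(k+1)/4;print(todo(a,y+(ty-y)*k/4,b,y+(ty-y)*(k+1)/4))
E
```

```text
[-3.3  -3.87 -0.28 19.22]
[-4.39 -2.56 -0.28 19.22]
[-4.99 -0.97 -0.28 19.22]
[-5.03  0.72 -0.28 19.22]
```

>>> drive_tool --moves "-0.6 -0.8 -1.1 4;-1.3 -1.6 -1.1 8;-2 -2.4 -1.1 12;-2.7 -3.2 -1.1 16;-3.3 -3.87 -1.1 19.2" --jaw 20

```text
time: 0.52
tool_pos: [0.2605, 0.4179, 0.2753]
orientation: [3.141, 0.0, 2.505]
ft_force: [0.4, 0.8, -0.2]
gripper_width: 0.301
grip_force: 0.0
```

>>> drive_tool --moves "-0.9 -0.5 0 4;-1.8 -1 0 8;-2.6 -1.5 0 12;-3.5 -2 0 16;-4.4 -2.56 0 19.2"

```text
time: 0.93
tool_pos: [0.3415, 0.2319, 0.2753]
orientation: [3.141, 0.0, 2.17]
ft_force: [1.1, 0.0, -0.1]
gripper_width: 0.239
grip_force: 0.0
```

>>> drive_tool --moves "-1 -0.2 0 4;-2 -0.4 0 8;-3 -0.6 0 12;-4 -0.8 0 16;-5 -0.97 0 19.2"

```text
time: 1.35
tool_pos: [0.4225, 0.0447, 0.2753]
orientation: [3.142, -0.0, 1.834]
ft_force: [0.3, 0.6, 0.7]
gripper_width: 0.236
grip_force: 0.0
```

>>> drive_tool --moves "-1 0.15 0 4;-2 0.3 0 8;-3 0.45 0 12;-4 0.6 0 16;-5 0.72 0 19.2"

```text
time: 1.77
tool_pos: [0.5032, -0.1407, 0.275]
orientation: [-3.141, -0.0, 1.498]
ft_force: [0.9, 0.3, 0.5]
gripper_width: 0.234
grip_force: 0.0
```

>>> drive_tool --moves "0 0 0 0;0 0 0 0;0 0 0 0"

```text
time: 2.02
tool_pos: [0.5022, -0.1384, 0.2746]
orientation: [-3.14, -0.001, 1.502]
ft_force: [-0.6, 0.3, -1.4]
gripper_width: 0.231
grip_force: 0.0
```

```bash
python3 - <<'E'
from h import *
s=arm.read_state();print(s['tool_pos'],s['orientation'],s['time'],s['gripper_width'])
c=arm.camera('scene');save(c,'s2.png',(190,90,370,260),3.5)
p=s['tool_pos'];print(todo(p,s['orientation'][2],[.506,-.13,.155],np.radians(86)),todo([.506,-.13,.155],np.radians(86),[.508,-.08,.155],np.radians(86)))
E
```

```text
[ 0.50223408 -0.13838193  0.27464603] [-3.13993331e+00 -6.61402305e-04  1.50197126e+00] 2.0167 0.2308379397758583
[0.22 0.08 2.99 0.06] [ 1.25 -0.04 -0.    0.  ]
```

View pics/s2.png

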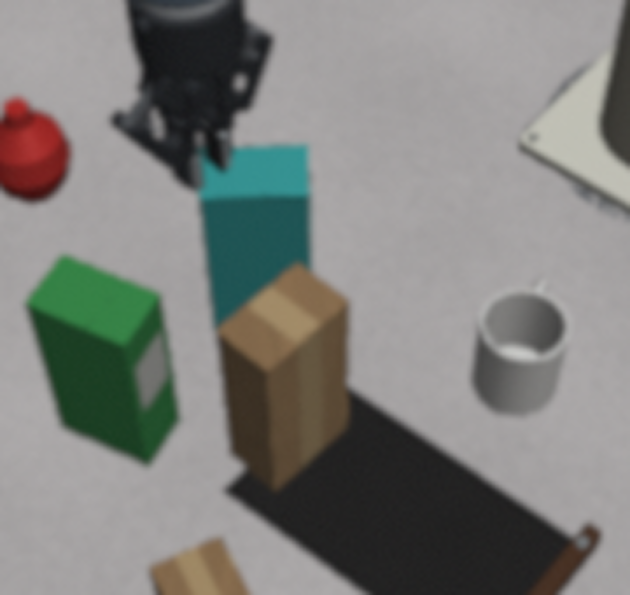

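The gripper hangs just behind the carton, with its tips at crop (190–225, 170), and the look-alikes are clear of it. Next: descend to z ≈ 0.158, then creep towards the back face.

>>> drive_tool --moves "0.3 0.1 0.6 0;0.3 0.1 1.2 0;0.3 0.1 1.8 0;0.3 0.1 2.4 0;0.3 0.1 2.9 0"

```text
time: 2.48
tool_pos: [0.5068, -0.125, 0.1581]
orientation: [-3.141, -0.0, 1.505]
ft_force: [0.5, -0.0, -0.2]
gripper_width: 0.234
grip_force: 0.0
```

>>> drive_tool --moves "0.15 0 0 0;0.3 0 0 0;0.45 0 0 0;0.6 0 0 0;0.6 0 0 0"

```text
time: 2.9
tool_pos: [0.5103, -0.1016, 0.1607]
orientation: [3.139, 0.0, 1.504]
ft_force: [-0.1, 0.1, 0.2]
gripper_width: 0.233
grip_force: 0.0
```

>>> drive_tool --moves "0.1 0 0 0;0.2 0 0 0;0.3 0 0 0;0.4 0 0 0;0.5 0 0 0"

```text
time: 3.32
tool_pos: [0.5109, -0.0827, 0.1594]
orientation: [3.141, 0.0, 1.502]
ft_force: [1.0, -0.7, 1.4]
gripper_width: 0.229
grip_force: 0.4
```

```bash
python3 - <<'E'
from h import *
c=arm.camera('scene');save(c,'s3.png',(190,90,370,260),3.5)
E
```

```text
(no output)
```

View pics/s3.png

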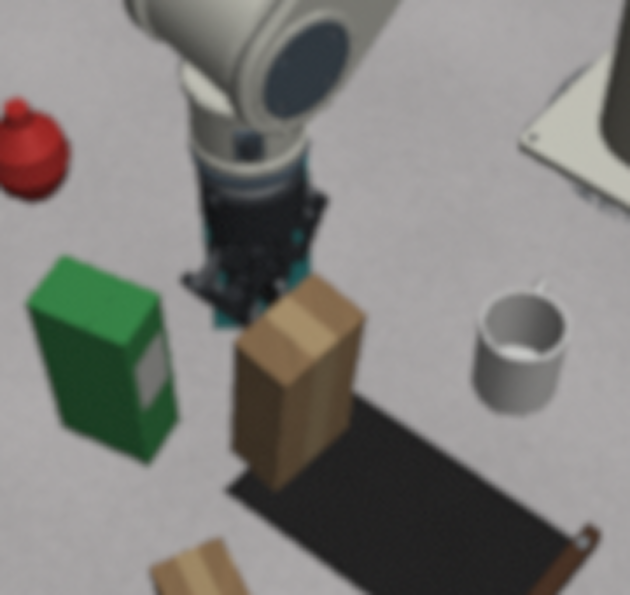

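The carton is tipping: its top has moved forward to crop (287,385), while the front foot stays at (277,488). No sliding, so I'll carry on past the balance point.

>>> drive_tool --moves "0.12 0 0 0;0.24 0 0 0;0.36 0 0 0;0.48 0 0 0;0.6 0 0 0"

```text
time: 3.78
tool_pos: [0.5125, -0.0585, 0.1592]
orientation: [-3.142, -0.0, 1.502]
ft_force: [0.5, 0.1, -0.5]
gripper_width: 0.235
grip_force: 0.1
```

>>> drive_tool --moves "0.12 0 0 0;0.24 0 0 0;0.34 0 0 0;0.34 0 0 0;0.34 0 0 0"

```text
time: 4.2
tool_pos: [0.5134, -0.0452, 0.1593]
orientation: [-3.142, 0.0, 1.503]
ft_force: [-0.7, -0.6, -0.6]
gripper_width: 0.234
grip_force: 0.0
```

>>> drive_tool --moves "0 0 0 0;-0.5 0 0 0;-0.5 0 0 0;-0.5 0 0 0;-0.5 0 0 0"

```text
time: 4.62
tool_pos: [0.5119, -0.0655, 0.1592]
orientation: [-3.141, -0.0, 1.501]
ft_force: [0.0, 0.2, -0.0]
gripper_width: 0.235
grip_force: 0.0
```

```bash
python3 - <<'E'
from h import *
c=arm.camera('scene');save(c,'s4.png',(190,90,370,260),3.5)
import pickle;pickle.dump({'scene':c,'top':arm.camera('top')},open('c4.pkl','wb'))
E
```

```text
(no output)
```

View pics/s4.png

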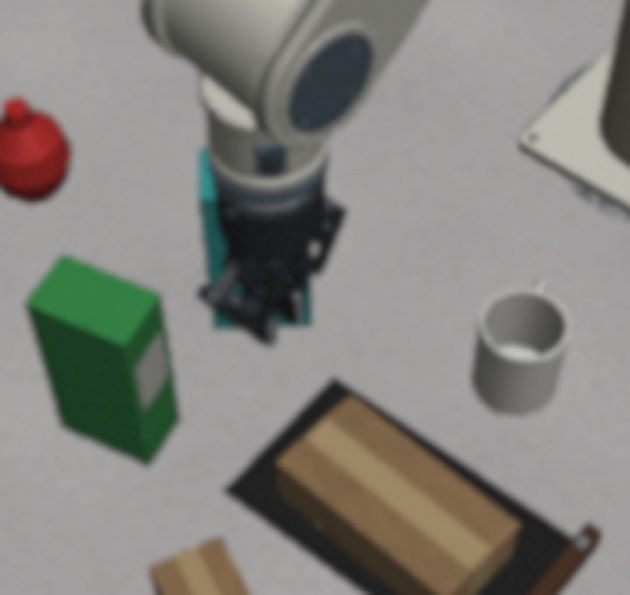

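The carton lies flat inside the mat, with upper corners at crop (352,396), (277,462), (520,525) and about (445,597). I'll work out its pose and the gap to the strip.

```bash
python3 - <<'E'
from h import *
import pickle
np.set_printoptions(precision=4,suppress=True)
s=pickle.load(open('c4.pkl','rb'));
S=lambda a:(np.array(a)+.5)/3.5-.5+[190,90]
c=ray(s['scene'],S([(352,396),(277,462),(445,597),(520,525)]),.055);print(c,c.mean(0))
print('mat',ray(s['scene'],S([(337,379),(228,489)])))
save(s['top'],'t4.png',(195,180,335,280),5.5)
E
```

```text
[[ 0.4685 -0.0255  0.055 ]
 [ 0.5567 -0.0321  0.055 ]
 [ 0.5664  0.145   0.055 ]
 [ 0.4791  0.153   0.055 ]] [0.5177 0.0601 0.055 ]
mat [[ 0.4342 -0.0694  0.    ]
 [ 0.5792 -0.0695  0.    ]]
```

View pics/t4.png

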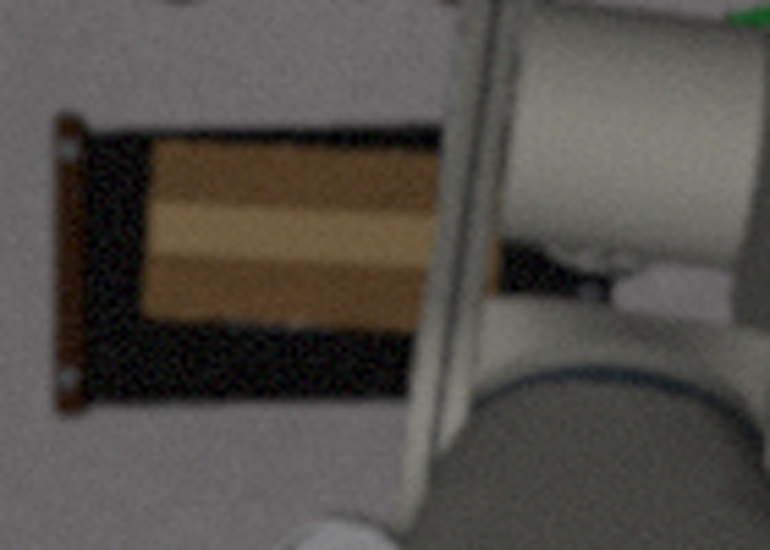

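```bash
python3 - <<'E'
from h import *
s=arm.read_state()
print(todo(s['tool_pos'],s['orientation'][2],[.517,-.08,.016],np.pi/2))
E
```

```text
[-0.36  0.15  3.58 -3.93]
```

>>> drive_tool --moves "-0.3 0.1 0 -2;-0.4 0.15 0.6 -4;-0.4 0.15 1.3 -4;-0.4 0.15 2 -4;-0.4 0.15 2.7 -4" --jaw 50

```text
time: 5.13
tool_pos: [0.5172, -0.0816, 0.0505]
orientation: [3.14, 0.0, 1.572]
ft_force: [0.7, -0.9, -0.6]
gripper_width: 0.586
grip_force: 0.0
```

>>> drive_tool --moves "0 0 0.3 0;0 0 0.6 0;0 0 0.85 0;0 0 0.85 0;0 0 0.85 0"

```text
time: 5.55
tool_pos: [0.5173, -0.0818, 0.0176]
orientation: [3.141, 0.0, 1.572]
ft_force: [-0.2, -0.5, 0.6]
gripper_width: 0.583
grip_force: 0.0
```

>>> drive_tool --moves "0.2 0 0 0;0.4 0 0 0;0.6 0 0 0;0.8 0 0 0;0.8 0 0 0"

```text
time: 5.97
tool_pos: [0.517, -0.0481, 0.0177]
orientation: [3.141, -0.0, 1.574]
ft_force: [0.3, 0.4, -0.3]
gripper_width: 0.584
grip_force: 0.0
```

>>> drive_tool --moves "0.12 0 0 0;0.24 0 0 0;0.36 0 0 0;0.48 0 0 0;0.6 0 0 0"

```text
time: 6.38
tool_pos: [0.5173, -0.0257, 0.0175]
orientation: [3.141, 0.0, 1.572]
ft_force: [0.5, -3.0, 3.1]
gripper_width: 0.587
grip_force: 1.8
```

>>> drive_tool --moves "0.08 0 0 0;0.16 0 0 0;0.24 0 0 0;0.32 0 0 0;0.32 0 0 0"

```text
time: 6.8
tool_pos: [0.5164, -0.0124, 0.0171]
orientation: [-3.141, -0.0, 1.572]
ft_force: [0.2, 0.6, 0.7]
gripper_width: 0.586
grip_force: 0.0
```

```bash
python3 - <<'E'
from h import *
c=arm.camera('scene');save(c,'s5.png',(240,170,375,290),4.9)
E
```

```text
(no output)
```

View pics/s5.png

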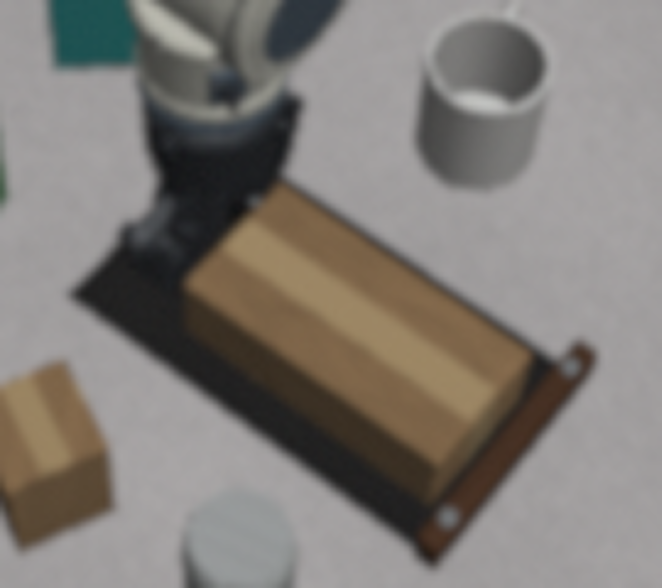

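The carton is now square to the strip with only a narrow gap left, at crop (530,365)–(435,490). I'll keep pushing gently until the force rises.

>>> drive_tool --moves "0.06 0 0 0;0.12 0 0 0;0.18 0 0 0;0.24 0 0 0;0.24 0 0 0"

```text
time: 7.27
tool_pos: [0.5167, -0.003, 0.0172]
orientation: [-3.141, -0.0, 1.572]
ft_force: [1.0, -0.3, -0.8]
gripper_width: 0.588
grip_force: 0.0
```

>>> drive_tool --moves "0.04 0 0 0;0.08 0 0 0;0.12 0 0 0;0.12 0 0 0;0.12 0 0 0"

```text
time: 7.68
tool_pos: [0.5174, -0.0026, 0.0176]
orientation: [3.141, 0.004, 1.575]
ft_force: [0.1, -34.0, 2.0]
gripper_width: 0.584
grip_force: 17.0
```

The push is now firm against the strip at 34 N. I'll back off and check.

>>> drive_tool --moves "-0.1 0 0 0;-0.3 0 0 0;-0.6 0 0 0;-0.9 0 0 0;-1.2 0 0 0"

```text
time: 8.1
tool_pos: [0.5168, -0.0475, 0.0173]
orientation: [3.142, -0.0, 1.573]
ft_force: [-0.8, -0.7, 0.3]
gripper_width: 0.586
grip_force: 0.0
```

>>> drive_tool --moves "0 0 -0.8 0;0 0 -1.6 0;0 0 -2.4 0;0 0 -3.2 0;0 0 -4 0"

```text
time: 8.52
tool_pos: [0.5164, -0.0474, 0.1787]
orientation: [-3.141, -0.0, 1.572]
ft_force: [0.2, 0.2, 0.1]
gripper_width: 0.586
grip_force: 0.0
```

```bash
python3 - <<'E'
from h import *
c=arm.camera('scene');save(c,'s6.png',(240,170,375,290),4.9)
E
```

```text
(no output)
```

View pics/s6.png

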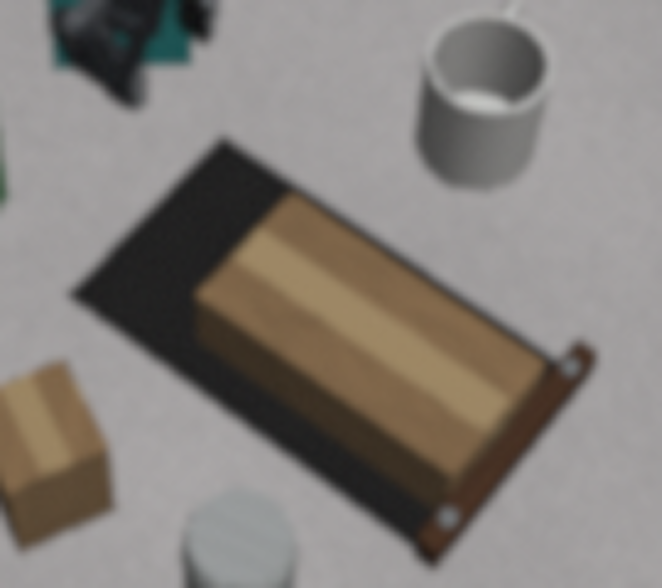

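The carton lies flat and square against the strip, its end edge at crop (550,365)–(455,475), with no gap showing. The gripper is clear, so I'm handing in.

```bash
python3 -c "
from rig import arm
print(arm.hand_in())"
```

```text
the job is handed in; nothing more can be done
None
```

The job is handed in: the carton was tipped onto the mat and pushed flat and square against the teak strip, with no gap visible in the last picture and nothing else touched as far as I could see; the hand-in returned no verdict.

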